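# Put the flavour tins back in their labelled places on the lazy susan

## Robot

A 6-joint arm with a two-finger parallel gripper is mounted at the origin on the work surface. World frame = base frame: x ahead of the robot, y to its left, z up, the work surface at z = 0. Lengths are in mm, angles in rad, forces in N, time in s.
With the tool pointing down it reaches from about 300 to 775 mm from the base axis. Payload 14.6 kg.
Tool frame: the origin (TCP) lies midway between the tips of the shut fingers; the grasp point (between the pads) lies 19 mm behind it; z points along the fingers, y is the direction in which the jaws open and shut (so a half turn about z gives the same grasp; the last joint's range is limited). The gripper opens to 85 mm and grips with 20 to 120 N. Pads are 22 mm wide; open, the fingers measure 114 mm over their backs; the gripper's body (76 mm by 85 mm) begins 54 mm behind the grasp point. The pads swing forward as they close: fully open they stand 13 mm farther back than shut.
Start: joints at [1.137, 0.3, 1.521, -0, 1.321, -0.067], TCP at [197.243, 513.405, 231.281] pointing down, gripper open.
Joint ranges: [-3.03, 3.03], [-0.79, 2.21], [0.23, 2.52], [-1.04, 4.18], [0, 3.07], [-2.55, 2.55]. Speed limits (rad/s): [2.22, 2.22, 2.57, 3.14, 3.14, 3.14].

## Interface

Orientations are given as a 3x3 rotation matrix whose columns are the frame's x, y, z axes.
In Python, from plant import get_state, optics, arm gives the robot as it stands.
- The arm moves only by the tool send_rows, never from a script. Its argument "deltas" is a list of rows, each an object of numbers: "wx", "wy", "wz": the turn, a rotation vector about the world's x, y, z each as a share of 0.12 rad, from -1 to 1; "x", "y", "z": the shift along the world's x, y, z each as a share of 500 mm, from -1 to 1; "fingers": the closure, from -1 (fully open) to 1 (shut), so that 0 is half open. In form: [{"wx": .., "wy": .., "wz": .., "x": .., "y": .., "z": .., "fingers": ..}, ...]. A call has 1 to 12 rows; each row shifts and turns the commanded pose from where the row before left it; what a row does not reach is not made up. A row lasts 1/8 s, in which the tool goes at most 62.5 mm and 10.7 degrees, less where a joint would pass 70% of its speed; a pose out of reach is approached as far as the arm can. A call with a number of a shift or a turn outside -1 to 1 is refused whole. A call with a gripper value outside its range is refused whole. The fingers move at their own pace and stop on an object; "force" is the grip in N (left out, the last holds). Time passes only in rows, so rows that do not move let the fingers close. It gives the time, the measured TCP pose, the force and the opening at its end, in the units of the state.
- get_state(): the state, without advancing time (a new reading comes with each control period).
- optics.camera(name): name is "side" or "top" or "wrist"; returns (picture, depth): 400x640x3 uint8, red, green, blue; 400x640 float32, mm along the optical axis (not along the pixel's ray), 0 where there is no reading.
- optics.calibration(name): a dict with "vfov" (degrees; the focal length in pixels is half the picture's height over the tangent of half this angle, whatever the lens; pixels are square), "cx", "cy" (the principal point, pixels), "position" and "rotation" of the camera in the world; the wrist camera has in their place "mount" (4x4, takes a point from camera to tool coordinates, whose origin is the TCP and whose axes are the flange's). Camera axes: x right, y up, looking along -z (the intrinsics and any distortion apply to the point x, -y, -z); pixel columns grow to the right and rows downward; lengths in mm; the calibration is good to about 2 mm. A picture is of the moment at which its call begins: read the wrist's pose just before it. calibration takes no time and is no camera call.
- arm.hand_in(): hands the job in, once; it reports no verdict.
The state is a dict: "clock": time; "joint_positions": joint angles; "joint_velocities": joint speeds; "effort": joint torques, N m; "position": TCP position; "tool_rot": TCP orientation; "contact_force": force on the tool from outside, world axes, zero at the start; "wrist_torque": the same for the moment, N m; "finger_gap": finger opening in mm.
Only numpy, scipy, OpenCV 4.12 (cv2) and the standard library are available. Lean on these libraries where they do the work, as an engineer would, in place of code of your own. Each camera call takes 0.05 s, during which the arm holds its last target. There are 200 camera calls.

## Task

Turn the lazy susan (it has an upright knob near its edge) until the tin rack is on the side nearest you; leave it so. Return the two loose square tins to their own places, each in the empty rack pocket labelled with the same sign as its lid, seated flat and square on the pocket floor. Keep the tins and the amber jar upright and do not shift the other things on the counter.

Things in the scene. Friction and masses are not known exactly. Their poses are not given: they have to be found in the camera images.
- bearing: Fixed steel bearing base under the lazy susan, 200 mm across, 14 mm high. Origin: on the turning axis, at counter height; its axes are the world's. The turntable is a wooden disc 450 mm across, 18 mm thick, top 32 mm above the counter.
- susan (a joint): Angle of the lazy susan, rad, anticlockwise from above positive. 0: the rack is on the robot's side (straight towards -x of the axis); it starts at 1.0 to 2.0, the rack at the robot's right or far right; turning clockwise brings it near. It stays where it is left (about 1.5 N at the rim moves it).
- gourd (a point): Dark gourd in a black plastic holder with a metal straw, about 185 mm tall over the disc, fixed to the disc on the far half from the rack, 137 mm off the turning axis. Beside it on that half a round can, 113 mm tall, also fixed. Point: centre of its underside.
- rack (a point): Middle of the rack's row of three pockets, on the floor of the middle pocket, 146 mm from the turning axis. Pale wood rack, 190 mm along the row (pockets 60 mm apart), 70 mm across plus a 20 mm label ledge outside. A third tin, with a black bar on its lid, is home in the middle pocket (fixed), top 88 mm above the counter. x points to the turning axis, y along the row.
- knob (a point): Turning knob near the disc's edge: dark wooden upright round post, 20 mm thick, 46 mm tall above the disc, 200 mm from the turning axis, 60 degrees clockwise from the rack. Point: on its axis, 66 mm above the counter, 12 mm below its top.
- disc_tin: Square stainless steel tin with lid, 44 x 44 mm, 50 mm tall, on a 6 mm high, 40 mm square foot; on the lid a flat black round spot (34 mm across, 2 mm thick). Starts upright on the counter beside the lazy susan, left or right. Origin: centre of its underside; z up, x and y square to its sides. 0.12 kg.
- cross_tin: Square stainless steel tin with lid, 44 x 44 mm, 50 mm tall, on a 6 mm high, 40 mm square foot; on the lid a flat black cross with four equal arms (34 mm across, 2 mm thick). Starts upright on the counter beside the lazy susan, left or right. Origin: centre of its underside; z up, x and y square to its sides. 0.12 kg.
- slot_disc (a point): Rack pocket labelled with a black round spot, on its floor (34 mm) and, smaller, on the rack's outer ledge. Pocket 50 mm square, floor 36 mm above the counter; walls 10 mm thick rise straight for 9 mm, then a 45 degree bevel to a ridge 14 mm above the floor. Point: centre of the pocket floor; x points from the pocket to the turntable's axis, y along the row. It is at the +y end of the row.
- slot_cross (a point): Rack pocket labelled with a black cross, on its floor (34 mm) and, smaller, on the rack's outer ledge. Pocket 50 mm square, floor 36 mm above the counter; walls 10 mm thick rise straight for 9 mm, then a 45 degree bevel to a ridge 14 mm above the floor. Point: centre of the pocket floor; x points from the pocket to the turntable's axis, y along the row. It is at the -y end of the row.
- amber_jar: Small closed amber glass jar, 48 mm across, 58 mm tall, loose near the middle of the turntable; it rides round with it. Origin: centre of its underside.
- flask: Tall stainless flask, 82 mm across, 248 mm tall, loose on the right, far part of the counter. Origin: centre of its underside.
- mug: White ceramic mug, 78 mm across, 85 mm tall, loose on the left, close to the robot. Origin: centre of its underside.
- bowl: Terracotta bowl, 110 mm across, 45 mm tall, loose on the left, far part. Origin: centre of its underside.
- stick: Wooden stirring stick lying on the counter, 170 x 14 x 6 mm, right and close to the robot. Origin: centre of its underside, x along it.
- spoon: Metal spoon lying on the right of the counter, 150 mm long. Origin: near its middle, x along it.

How it is judged:
By the outcome, as a careful person would: the job done as asked, in the order asked, and still so for the second after the job is handed in, with the robot touching nothing.
It also fails if it takes over 72 s, if anything falls off the work surface, if the arm or the gripper's body presses on something with over 40 N, if the wrist force passes 120 N, or if a joint passes its speed limit or range.

## Working session

There is one attempt and no reset: what is moved stays moved. The work goes in short steps, Python scripts to look and compute and a tool call to move; the robot and the scene stay as the last step left them, time stands still between calls to the robot, and variables do not carry over. Pictures are saved under pics/ and viewed, about 8 in all and at most 12, crops included, and the job is handed in when it is done.

Besides the shell and the picture viewer there is one more tool, called after ">>>" as name(argument=value, ...) on one line, values as JSON. send_rows: Moves the arm, as the interface text tells. Shift numbers are shares of 500 mm and turn numbers shares of 0.12 rad, none past 1 either way. Its arguments: {"type":"object","properties":{"deltas":{"type":"array"},"force":{"type":"number"}},"required":["deltas"]}

```bash
ls; mkdir -p pics
cat > h.py <<'E'
import numpy as np, cv2
from plant import get_state, optics, arm
def grab(n,fn=None):
    s=get_state(); p,d=optics.camera(n); c=optics.calibration(n)
    if fn: cv2.imwrite(fn,p[:,:,::-1]); np.savez(fn[:-4]+'.npz',p=p,d=d,pos=s['position'],rot=s['tool_rot'])
    return p,d,c,s
def pose(c,s):
    if 'mount' in c:
        T=np.eye(4);T[:3,:3]=np.array(s['tool_rot']);T[:3,3]=s['position'];M=T@np.array(c['mount']);return M[:3,:3],M[:3,3]
    return np.array(c['rotation']),np.array(c['position'])
def ray(c,s,u,v):
    f=200/np.tan(np.radians(c['vfov'])/2);R,t=pose(c,s)
    return R@np.array([(u-c['cx'])/f,-(v-c['cy'])/f,-1]),t
def atz(c,s,u,v,z):
    r,t=ray(c,s,u,v);return t+r*(z-t[2])/r[2]
def cloud(c,s,d):
    f=200/np.tan(np.radians(c['vfov'])/2);R,t=pose(c,s)
    v,u=np.mgrid[:400,:640];P=np.stack([(u-c['cx'])/f*d,-(v-c['cy'])/f*d,-d],-1)
    return P@R.T+t
E
python3 - <<'E'
from h import *
for n in('top','side'):
    p,d,c,s=grab(n,f'pics/{n}0.png');print(n,c)
print(optics.calibration('wrist'));print(s)
E
```

```text
pics
top {'vfov': 57.541814973493686, 'cx': 316.01000818384273, 'cy': 195.29220898076323, 'position': array([ 418.47637503,  -34.49445166, 1032.54391878]), 'rotation': array([[-0.00108492,  0.99018341, -0.13976994],
       [-0.99999189, -0.00161654, -0.00369006],
       [-0.00387978,  0.1397648 ,  0.99017713]])}
side {'vfov': 50.18865846005396, 'cx': 322.1849188874694, 'cy': 195.1462795432856, 'position': array([ 221.93827921, -855.33817135, 1110.43530617]), 'rotation': array([[ 0.93391202,  0.27054428, -0.23369669],
       [-0.35738925,  0.72300762, -0.59121308],
       [ 0.00901517,  0.63566168,  0.77191512]])}
{'vfov': 62.50509603312764, 'cx': 318.3532031646409, 'cy': 201.66524790109173, 'mount': array([[-7.31536606e-04,  9.51521469e-01,  3.07581466e-01,
         7.79657871e+01],
       [ 9.99999732e-01,  6.89290021e-04,  2.45990622e-04,
        -1.48423006e-01],
       [ 2.20525230e-05,  3.07581563e-01, -9.51521719e-01,
        -1.42170569e+02],
       [ 0.00000000e+00,  0.00000000e+00,  0.00000000e+00,
         1.00000000e+00]])}
{'clock': 0.05, 'joint_positions': array([ 1.13739624e+00,  3.00459886e-01,  1.52156905e+00, -2.52661823e-05,
        1.32069534e+00, -6.65623494e-02]), 'joint_velocities': array([ 0.00075782, -0.00022004, -0.00094612,  0.00035578,  0.00092813,
       -0.00070536]), 'effort': array([ 2.34400162e-03, -5.44960213e+01, -3.62803817e+01, -7.90058357e-05,
        3.09581970e-03,  1.33474808e-05]), 'position': array([197.15904263, 513.20334728, 230.73255418]), 'tool_rot': array([[-9.33468443e-01,  3.58659255e-01, -4.53015816e-04],
       [ 3.58659537e-01,  9.33467868e-01, -1.03727155e-03],
       [ 5.08486673e-05, -1.13073870e-03, -9.99999359e-01]]), 'contact_force': array([-0.44997699,  1.02375451,  0.58537888]), 'wrist_torque': array([ 0.00670853, -0.04156329,  0.00931939]), 'finger_gap': 85.20672698084357}
```

View pics/top0.png

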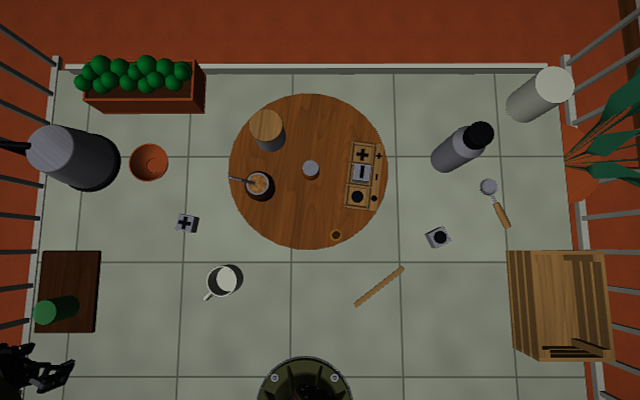

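View pics/side0.png

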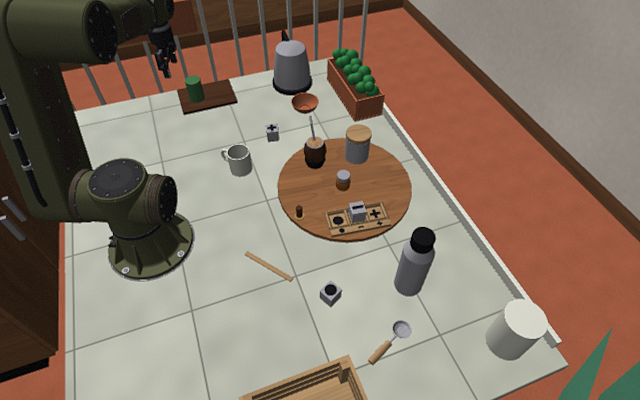

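Top view: disc tin (437,238), cross tin (187,223), knob (336,235), rack around (360,176), jar (311,169), gourd (258,185). I'll measure with depth.

```bash
cat >> h.py <<'E'
from scipy.optimize import least_squares
def blob(P,u0,u1,v0,v1,z0,z1):
    Q=P[v0:v1,u0:u1].reshape(-1,3);Q=Q[(Q[:,2]>z0)&(Q[:,2]<z1)]
    r=cv2.minAreaRect(Q[:,:2].astype(np.float32));return len(Q),np.median(Q[:,2]).round(1),Q.mean(0).round(1),[np.round(x,1) for x in r]
E
python3 - <<'E'
from h import *
for n in('top','side'):
    c=optics.calibration(n);z=np.load(f'pics/{n}0.npz');d=z['d'];P=cloud(c,None,d)
    if n=='top': W=dict(disc=(420,460,220,255),cross=(168,208,206,240),knob=(325,350,225,245),rackreg=(340,390,135,215),jar=(298,325,155,185))
    else: W=dict(disc=(315,350,278,308),cross=(262,285,120,145),knob=(290,308,200,222),jar=(333,355,168,192))
    print(n,'counter z',np.median(P[300:310,300:340,2]) if n=='top' else np.median(P[320:330,130:170,2]))
    for k,w in W.items():
        zr={'disc':(42,70),'cross':(42,70),'knob':(68,90),'rackreg':(42,56),'jar':(80,100)}[k]
        try: print(k,*blob(P,*w,*zr))
        except Exception as e: print(k,e)
    # disc edge
    m=((P[...,2]>25)&(P[...,2]<39)&(abs(P[...,0]-600)<330)&(abs(P[...,1]+20)<330)).astype(np.uint8)
    nl,l,st,_=cv2.connectedComponentsWithStats(m);i=1+st[1:,4].argmax()
    cs,_=cv2.findContours((l==i).astype(np.uint8),cv2.RETR_EXTERNAL,cv2.CHAIN_APPROX_NONE)
    q=max(cs,key=len)[:,0];Q=P[q[:,1],q[:,0]][:,:2]
    f=least_squares(lambda a:np.hypot(Q[:,0]-a[0],Q[:,1]-a[1])-225,[600,-20],loss='soft_l1',f_scale=2)
    print('axis',f.x,np.median(abs(f.fun)))
    if n=='top':
        for nm,u,v,zz in [('slotdisc',357.5,196.5,36),('slotcross',362,154.5,36),('knob',336,235,78),('disc',438.5,237.5,52),('cross',187,223,52),('stick1',355,305,6),('stick2',403,267,6),('mug',224,280,85),('jar',311,169,90)]: print(nm,atz(c,None,u,v,zz).round(1))
E
```

```text
top counter z 0.5414750134185624
disc 289 51.0 [ 443.6 -360.9   50.9] [array([ 444.1, -362.3]), array([45. , 44.7]), np.float64(28.3)]
cross 285 50.9 [482.7 321.4  50.7] [array([483.1, 322.8]), array([44.8, 44.2]), np.float64(79.8)]
knob 49 77.9 [449.7 -83.8  78. ] [array([450. , -84.3]), array([18.5, 18.2]), np.float64(88.4)]
rackreg 1224 46.9 [ 610.1 -169.6   47. ] [array([ 614. , -162.8]), array([ 90.1, 190.9]), np.float64(82.2)]
jar 211 90.4 [624.1 -17.   90.1] [array([625.1, -16.5]), array([39.7, 42.7]), np.float64(89.9)]
axis [632.7298998   -8.72488393] 4.306497905430973
slotdisc [ 555.6 -145.3   36. ]
slotcross [ 674.5 -160.    36. ]
knob [448.6 -82.9  78. ]
disc [ 442.5 -358.    52. ]
cross [482.1 316.7  52. ]
stick1 [ 260.8 -136.8    6. ]
stick2 [ 362.6 -271.1    6. ]
mug [334.8 203.6  85. ]
jar [621.7 -17.8  90. ]
side counter z -0.4200179249253324
disc 263 50.2 [ 443.9 -365.1   49.9] [array([ 444.2, -363.2]), array([45.4, 45.6]), np.float64(25.3)]
cross 109 49.9 [482.9 318.9  49.6] [array([483.7, 322.4]), array([53.7, 44.4]), np.float64(80.6)]
knob 35 76.1 [449.4 -86.8  75.5] [array([449.9, -87.2]), array([17. , 18.5]), np.float64(70.9)]
jar 124 88.8 [624.4 -19.4  88.6] [array([624.9, -17.6]), array([42. , 45.3]), np.float64(3.7)]
axis [635.00702054 -12.81228512] 4.807301543415406
```

Run:
```python
import cv2,numpy as np
a=cv2.imread('pics/top0.png')
r=lambda u,v,w,h,s:cv2.resize(a[v:v+h,u:u+w],None,fx=s,fy=s,interpolation=cv2.INTER_CUBIC)
A=r(320,130,80,120,5);B=np.vstack([r(415,217,50,40,7),r(165,203,50,40,7)])
H=np.zeros((600,760,3),np.uint8);H[:600,:400]=A;H[:560,405:755]=B
cv2.imwrite('pics/crop0.png',H)
```

```text
(no output)
```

View pics/crop0.png

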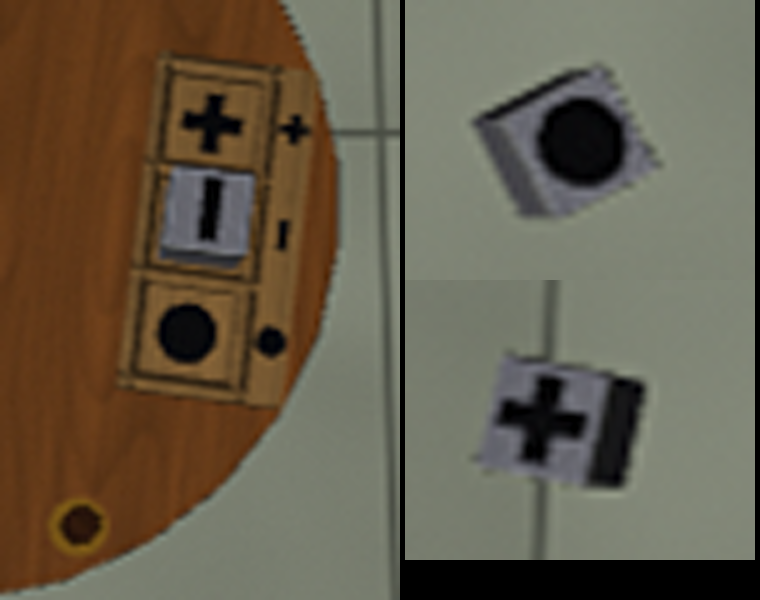

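Measured: axis ≈(633,-9), susan ≈1.45, knob ≈(449.5,-85.5), disc tin ≈(444,-362.5) at 28° (25–28°), cross tin ≈(483.3,322.5) at 80°. Heading to above the knob, jaws along the tangent.

>>> send_rows(deltas=[{"x":0.042,"y":-0.0998,"z":-0.0135,"wz":0.533,"fingers":-1},{"x":0.042,"y":-0.0998,"z":-0.0135,"wz":0.533,"fingers":-1},{"x":0.042,"y":-0.0998,"z":-0.0135,"wz":0.533,"fingers":-1},{"x":0.042,"y":-0.0998,"z":-0.0135,"wz":0.533,"fingers":-1},{"x":0.042,"y":-0.0998,"z":-0.0135,"wz":0.533,"fingers":-1},{"x":0.042,"y":-0.0998,"z":-0.0135,"wz":0.533,"fingers":-1},{"x":0.042,"y":-0.0998,"z":-0.0135,"wz":0.533,"fingers":-1},{"x":0.042,"y":-0.0998,"z":-0.0135,"wz":0.533,"fingers":-1},{"x":0.042,"y":-0.0998,"z":-0.0135,"wz":0.533,"fingers":-1},{"x":0.042,"y":-0.0998,"z":-0.0135,"wz":0.533,"fingers":-1},{"x":0.042,"y":-0.0998,"z":-0.0135,"wz":0.533,"fingers":-1},{"x":0.042,"y":-0.0998,"z":-0.0135,"wz":0.533,"fingers":-1}], force=20)

```text
schema error: expected keys wx, wy, wz, x, y, z, fingers
```

>>> send_rows(deltas=[{"wx":0,"wy":0,"x":0.042,"y":-0.0998,"z":-0.0135,"wz":0.533,"fingers":-1},{"wx":0,"wy":0,"x":0.042,"y":-0.0998,"z":-0.0135,"wz":0.533,"fingers":-1},{"wx":0,"wy":0,"x":0.042,"y":-0.0998,"z":-0.0135,"wz":0.533,"fingers":-1},{"wx":0,"wy":0,"x":0.042,"y":-0.0998,"z":-0.0135,"wz":0.533,"fingers":-1},{"wx":0,"wy":0,"x":0.042,"y":-0.0998,"z":-0.0135,"wz":0.533,"fingers":-1},{"wx":0,"wy":0,"x":0.042,"y":-0.0998,"z":-0.0135,"wz":0.533,"fingers":-1},{"wx":0,"wy":0,"x":0.042,"y":-0.0998,"z":-0.0135,"wz":0.533,"fingers":-1},{"wx":0,"wy":0,"x":0.042,"y":-0.0998,"z":-0.0135,"wz":0.533,"fingers":-1},{"wx":0,"wy":0,"x":0.042,"y":-0.0998,"z":-0.0135,"wz":0.533,"fingers":-1},{"wx":0,"wy":0,"x":0.042,"y":-0.0998,"z":-0.0135,"wz":0.533,"fingers":-1},{"wx":0,"wy":0,"x":0.042,"y":-0.0998,"z":-0.0135,"wz":0.533,"fingers":-1},{"wx":0,"wy":0,"x":0.042,"y":-0.0998,"z":-0.0135,"wz":0.533,"fingers":-1}], force=20)

```text
clock: 1.6
position: [449.6, -87.2, 150.0]
tool_rot: [[-0.92, -0.392, -0.0], [-0.392, 0.92, 0.0], [-0.0, 0.0, -1.0]]
contact_force: [1.2, 1.0, -0.3]
finger_gap: 85.8
```

Run:
```python
from h import *
p,d,c,s=grab('wrist','pics/w1.png');P=cloud(c,s,d)
print('z disc',np.median(P[...,2][(P[...,2]>20)&(P[...,2]<40)]))
Q=P.reshape(-1,3);v=(Q[:,2]>70)&(Q[:,2]<86)&(np.hypot(Q[:,0]-449,Q[:,1]+86)<30)
print(v.sum(),Q[v].mean(0),cv2.minEnclosingCircle(Q[v][:,:2].astype(np.float32)))
```

```text
z disc 31.506762158426653
622 [450.1498754  -84.42826794  76.71441458] ((451.27960205078125, -83.82646179199219), 9.965131759643555)
```

>>> send_rows(deltas=[{"wx":0,"wy":0,"wz":0,"x":0.002,"y":0.004,"z":-0.05,"fingers":-1},{"wx":0,"wy":0,"wz":0,"x":0,"y":0,"z":-0.06,"fingers":-1},{"wx":0,"wy":0,"wz":0,"x":0,"y":0,"z":-0.06,"fingers":-1},{"wx":0,"wy":0,"wz":0,"x":0,"y":0,"z":-0.036,"fingers":-1},{"wx":0,"wy":0,"wz":0,"x":0,"y":0,"z":0,"fingers":1},{"wx":0,"wy":0,"wz":0,"x":0,"y":0,"z":0,"fingers":1},{"wx":0,"wy":0,"wz":0,"x":0,"y":0,"z":0,"fingers":1},{"wx":0,"wy":0,"wz":0,"x":0,"y":0,"z":0,"fingers":1},{"wx":0,"wy":0,"wz":0,"x":0,"y":0,"z":0,"fingers":1},{"wx":0,"wy":0,"wz":0,"x":0,"y":0,"z":0,"fingers":1}], force=20)

```text
clock: 2.9
position: [450.6, -83.5, 48.0]
tool_rot: [[-0.921, -0.39, 0.001], [-0.39, 0.921, -0.0], [-0.001, -0.001, -1.0]]
contact_force: [-1.0, 1.2, 6.6]
finger_gap: 19.3
```

Run:
```python
from h import *
s=get_state();x,y=s['position'][:2];print(s['position'],s['finger_gap'],s['contact_force'])
A=np.array([633,-9.]);ph=np.arctan2(y-A[1],x-A[0])%(2*np.pi);R=np.hypot(x-A[0],y-A[1])
fin=np.pi-np.pi/3;print(ph,R,'turn',fin-ph)
N=18;pr=np.array([x,y])
w=np.sin(np.pi*(np.arange(N)+.5)/N)+.25;st=np.cumsum(w/w.sum())
R1=200
q=ph
for i,k in enumerate(st):
    n=ph+(fin-ph)*k;rr=R+(R1-R)*k;t=A+rr*np.array([np.cos(n),np.sin(n)]);print(i,((t-pr)/500).round(4),round((n-q)/.12,3));pr=t;q=n
```

```text
[450.55940307 -83.45568322  47.98240802] 19.2685406830254 [-0.98516997  1.17843688  6.56889862]
3.5290701006779583 197.04877612699295 turn -1.4346749982847626
0 [-0.0045  0.0111] -0.252
1 [-0.0061  0.017 ] -0.381
2 [-0.0069  0.0228] -0.503
3 [-0.0065  0.0285] -0.616
4 [-0.0049  0.0336] -0.716
5 [-0.002   0.0379] -0.8
6 [0.0019 0.0411] -0.865
7 [0.0066 0.0428] -0.91
8 [0.0116 0.0429] -0.933
9 [0.0163 0.0413] -0.933
10 [0.0203 0.0384] -0.91
11 [0.0231 0.0343] -0.865
12 [0.0244 0.0294] -0.8
13 [0.0242 0.0243] -0.716
14 [0.0224 0.0192] -0.616
15 [0.0194 0.0144] -0.503
16 [0.0152 0.0101] -0.381
17 [0.0103 0.0063] -0.252
```

>>> send_rows(deltas=[{"wx":0,"wy":0,"wz":-0.252,"x":-0.0045,"y":0.0111,"z":0,"fingers":1},{"wx":0,"wy":0,"wz":-0.381,"x":-0.0061,"y":0.017,"z":0,"fingers":1},{"wx":0,"wy":0,"wz":-0.503,"x":-0.0069,"y":0.0228,"z":0,"fingers":1},{"wx":0,"wy":0,"wz":-0.616,"x":-0.0065,"y":0.0285,"z":0,"fingers":1},{"wx":0,"wy":0,"wz":-0.716,"x":-0.0049,"y":0.0336,"z":0,"fingers":1},{"wx":0,"wy":0,"wz":-0.8,"x":-0.002,"y":0.0379,"z":0,"fingers":1},{"wx":0,"wy":0,"wz":-0.865,"x":0.0019,"y":0.0411,"z":0,"fingers":1},{"wx":0,"wy":0,"wz":-0.91,"x":0.0066,"y":0.0428,"z":0,"fingers":1},{"wx":0,"wy":0,"wz":-0.933,"x":0.0116,"y":0.0429,"z":0,"fingers":1}])

```text
clock: 4.03
position: [445.8, 56.0, 48.0]
tool_rot: [[-0.949, 0.314, 0.003], [0.314, 0.949, -0.0], [-0.002, 0.001, -1.0]]
contact_force: [10.5, -4.9, -4.9]
finger_gap: 19.4
```

>>> send_rows(deltas=[{"wx":0,"wy":0,"wz":-0.933,"x":0.0163,"y":0.0413,"z":0,"fingers":1},{"wx":0,"wy":0,"wz":-0.91,"x":0.0203,"y":0.0384,"z":0,"fingers":1},{"wx":0,"wy":0,"wz":-0.865,"x":0.0231,"y":0.0343,"z":0,"fingers":1},{"wx":0,"wy":0,"wz":-0.8,"x":0.0244,"y":0.0294,"z":0,"fingers":1},{"wx":0,"wy":0,"wz":-0.716,"x":0.0242,"y":0.0243,"z":0,"fingers":1},{"wx":0,"wy":0,"wz":-0.616,"x":0.0224,"y":0.0192,"z":0,"fingers":1},{"wx":0,"wy":0,"wz":-0.503,"x":0.0194,"y":0.0144,"z":0,"fingers":1},{"wx":0,"wy":0,"wz":-0.381,"x":0.0152,"y":0.0101,"z":0,"fingers":1},{"wx":0,"wy":0,"wz":-0.252,"x":0.0103,"y":0.0063,"z":0,"fingers":1},{"wx":0,"wy":0,"wz":0,"x":0,"y":0,"z":0,"fingers":1}])

```text
clock: 5.28
position: [533.3, 164.8, 48.0]
tool_rot: [[-0.512, 0.859, 0.002], [0.859, 0.512, 0.001], [-0.0, 0.002, -1.0]]
contact_force: [0.2, 3.6, 6.5]
finger_gap: 19.5
```

Run:
```python
from h import *
for n in ('top','side'):
    p,d,c,s=grab(n,f'pics/{n}1.png')
p=cv2.imread('pics/top1.png');cv2.imwrite('pics/top1c.png',cv2.resize(p[80:270,220:400],None,fx=3.1,fy=3.1,interpolation=cv2.INTER_CUBIC))
```

```text
(no output)
```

View pics/top1c.png

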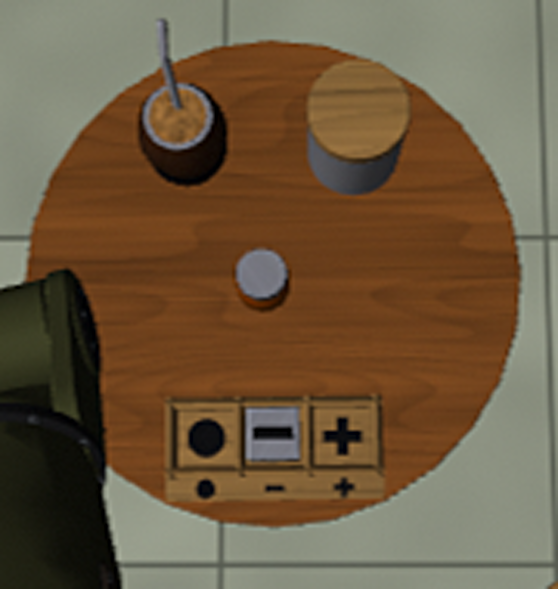

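Rack is now on the near side (spots at crop (206,438), cross (342,436)), jar upright. Release and go above the cross tin.

>>> send_rows(deltas=[{"wx":0,"wy":0,"wz":0,"x":0,"y":0,"z":0,"fingers":-1},{"wx":0,"wy":0,"wz":0,"x":0,"y":0,"z":0,"fingers":-1},{"wx":0,"wy":0,"wz":0,"x":0,"y":0,"z":0,"fingers":-1},{"wx":0,"wy":0,"wz":0,"x":0,"y":0,"z":0.06,"fingers":-1},{"wx":0,"wy":0,"wz":0,"x":0,"y":0,"z":0.08,"fingers":-1},{"wx":0,"wy":0,"wz":-1,"x":-0.02,"y":0.0632,"z":0.064,"fingers":-1},{"wx":0,"wy":0,"wz":-1,"x":-0.02,"y":0.0632,"z":0,"fingers":-1},{"wx":0,"wy":0,"wz":-1,"x":-0.02,"y":0.0632,"z":0,"fingers":-1},{"wx":0,"wy":0,"wz":-1,"x":-0.02,"y":0.0632,"z":0,"fingers":-1},{"wx":0,"wy":0,"wz":-1,"x":-0.02,"y":0.0632,"z":0,"fingers":-1},{"wx":0,"wy":0,"wz":-0.93,"x":0,"y":0,"z":0,"fingers":-1}])

```text
clock: 6.75
position: [481.7, 324.0, 149.1]
tool_rot: [[0.175, 0.985, -0.0], [0.985, -0.175, 0.0], [-0.0, -0.0, -1.0]]
contact_force: [-0.4, -0.7, 0.4]
finger_gap: 85.6
```

```bash
cat >> h.py <<'E'
def edgerect(P,xy,z0,z1,r=40):
    Q=P.reshape(-1,3);v=(Q[:,2]>z0)&(Q[:,2]<z1)&(np.hypot(Q[:,0]-xy[0],Q[:,1]-xy[1])<r)
    q=cv2.minAreaRect(Q[v][:,:2].astype(np.float32));return v.sum(),np.median(Q[v][:,2]).round(1),np.round(q[0],1),np.round(q[1],1),round(q[2],1)
E
python3 - <<'E'
from h import *
p,d,c,s=grab('wrist','pics/w2.png');P=cloud(c,s,d)
print(s['position'],np.degrees(np.arctan2(*np.array(s['tool_rot'])[1::-1,0])))
print('counter',np.median(P[...,2][abs(P[...,2])<12]));print('cross tin',edgerect(P,(483,322),44,60))
for n in('top','side'):
    p,d,c,s=grab(n,f'pics/{n}2.png');P=cloud(c,s,d)
    print(n,'tin',edgerect(P,(483,322),44,60), 'rack',edgerect(P,(482,-10),42,54,115),'mid tin',edgerect(P,(487,-10),80,95,40))
    if n=='top':
        for q in((286.45,221.3),(330.3,220.6)): print(atz(c,None,*q,36))
        # dark centroids
        g=p.max(2)
        for (u,v) in((286,221),(330,221)):
            w=np.clip(80.-g[v-8:v+9,u-8:u+9],0,None);y,x=np.mgrid[v-8:v+9,u-8:u+9];q=((w*x).sum()/w.sum(),(w*y).sum()/w.sum());print(q,atz(c,None,*q,36))
E
```

```text
[481.7038637  324.03457433 149.05590895] 79.93257832753453
counter -0.44673584159920665
cross tin (np.int64(3188), np.float64(49.8), array([485. , 324.4]), array([44.6, 44.7]), 79.3)
top tin (np.int64(277), np.float64(50.6), array([483.2, 323.2]), array([46.8, 44.2]), 79.6) rack (np.int64(1306), np.float64(46.9), array([478.9, -11.2]), array([ 89.9, 188.7]), 0.7) mid tin (np.int64(296), np.float64(86.6), array([488.9, -10. ]), array([41.8, 44.7]), 89.9)
[487.40362741  50.1861886   36.        ]
[489.1561004  -69.80059024  36.        ]
(np.float64(286.1422582044239), np.float64(220.79485326008384)) [488.78712259  51.04291875  36.        ]
(np.float64(330.0123957091776), np.float64(220.14445768772347)) [490.40381643 -69.02190464  36.        ]
side tin (np.int64(110), np.float64(49.6), array([483.4, 320.5]), array([50.8, 44.1]), 78.2) rack (np.int64(707), np.float64(46.2), array([479.3, -12.7]), array([ 91.1, 197.8]), 0.5) mid tin (np.int64(156), np.float64(86.2), array([489.2, -12.7]), array([43.9, 48.3]), 2.4)
```

>>> send_rows(deltas=[{"wx":0,"wy":0,"wz":-0.08,"x":0.005,"y":-0.001,"z":-0.06,"fingers":-1},{"wx":0,"wy":0,"wz":0,"x":0,"y":0,"z":-0.08,"fingers":-1},{"wx":0,"wy":0,"wz":0,"x":0,"y":0,"z":-0.08,"fingers":-1},{"wx":0,"wy":0,"wz":0,"x":0,"y":0,"z":-0.037,"fingers":-1},{"wx":0,"wy":0,"wz":0,"x":0,"y":0,"z":0,"fingers":1},{"wx":0,"wy":0,"wz":0,"x":0,"y":0,"z":0,"fingers":1},{"wx":0,"wy":0,"wz":0,"x":0,"y":0,"z":0,"fingers":1},{"wx":0,"wy":0,"wz":0,"x":0,"y":0,"z":0,"fingers":1},{"wx":0,"wy":0,"wz":0,"x":0,"y":0,"z":0,"fingers":1}], force=40)

```text
clock: 8.02
position: [486.0, 322.3, 22.6]
tool_rot: [[0.183, 0.983, 0.003], [0.983, -0.183, 0.001], [0.002, 0.002, -1.0]]
contact_force: [0.1, -0.3, 7.4]
finger_gap: 43.5
```

>>> send_rows(deltas=[{"wx":0,"wy":0,"wz":0,"x":0,"y":0,"z":0.06,"fingers":1},{"wx":0,"wy":0,"wz":0,"x":0,"y":0,"z":0.1,"fingers":1},{"wx":0,"wy":0,"wz":0.163,"x":0,"y":-0.04,"z":0.075,"fingers":1},{"wx":0,"wy":0,"wz":0.2,"x":0.001,"y":-0.09,"z":0,"fingers":1},{"wx":0,"wy":0,"wz":0.2,"x":0.001,"y":-0.1,"z":0,"fingers":1},{"wx":0,"wy":0,"wz":0.2,"x":0.001,"y":-0.11,"z":0,"fingers":1},{"wx":0,"wy":0,"wz":0.2,"x":0.001,"y":-0.11,"z":0,"fingers":1},{"wx":0,"wy":0,"wz":0.2,"x":0.001,"y":-0.11,"z":0,"fingers":1},{"wx":0,"wy":0,"wz":0.2,"x":0.001,"y":-0.1,"z":0,"fingers":1},{"wx":0,"wy":0,"wz":0.17,"x":0.001,"y":-0.08,"z":0,"fingers":1},{"wx":0,"wy":0,"wz":0.1,"x":0,"y":-0.044,"z":-0.02,"fingers":1},{"wx":0,"wy":0,"wz":0,"x":0,"y":0,"z":0,"fingers":1}])

```text
clock: 9.52
position: [488.3, -71.2, 128.3]
tool_rot: [[-0.01, 1.0, -0.0], [1.0, 0.01, 0.0], [0.0, -0.0, -1.0]]
contact_force: [0.7, 0.3, -1.2]
finger_gap: 43.6
```

Run:
```python
from h import *
p,d,c,s=grab('wrist','pics/w3.png');P=cloud(c,s,d)
print(s['position'],np.degrees(np.arctan2(*np.array(s['tool_rot'])[1::-1,0])))
print('mid tin',edgerect(P,(489,-10),80,95,40))
print('held',edgerect(P,(489,-69),130,165,40))
p2,d2,c2,s2=grab('side','pics/side3.png');P2=cloud(c2,s2,d2);print('side held',edgerect(P2,(489,-69),130,165,35))
a=np.hstack([p[:,:,::-1],]);cv2.imwrite('pics/w3.png',a)
```

```text
[488.34506064 -71.19412169 128.31924005] 90.57522404784255
mid tin (np.int64(6521), np.float64(85.6), array([490.9, -10.1]), array([44.7, 44.7]), 1.0)
held (np.int64(14606), np.float64(155.3), array([489.2, -69.1]), array([71. , 45.6]), 2.2)
side held (np.int64(267), np.float64(155.0), array([491.2, -75.9]), array([61.1, 45.6]), 40.8)
```

View pics/w3.png

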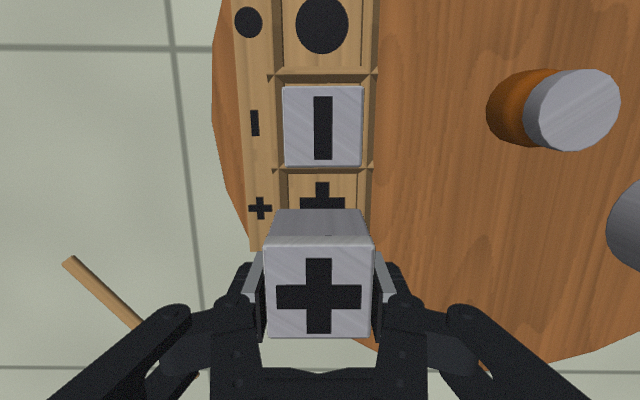

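Run:
```python
from h import *
z=np.load('pics/w3.npz');c=optics.calibration('wrist');s=dict(position=z['pos'],tool_rot=z['rot']);P=cloud(c,s,z['d'])
top=P[250:330,272:366].reshape(-1,3);print('lid z',np.median(top[:,2]))
print('held cross',atz(c,s,318.5,296,157.7))
for n,q in dict(l=(266.5,290),r=(371.5,290),f=(319,248),b=(319,337.5)).items(): print(n,atz(c,s,*q,155.7))
print('disc slot spot',atz(c,s,321.5,24.5,36),'mid bar',atz(c,s,322.5,128,88),'cross ledge',atz(c,s,260.5,208,45),'spot ledge',atz(c,s,248,22,45))
Q=P.reshape(-1,3);v=(Q[:,2]>80)&(Q[:,2]<95)&(abs(Q[:,1]+10)<26);print('mid mean',Q[v].mean(0))
```

```text
lid z 155.88571442195004
held cross [489.13172524 -68.54575435 157.7       ]
l [468.27277776 -67.30579817 155.7       ]
r [510.35918839 -66.89831364 155.7       ]
f [489.13448193 -48.56592444 155.7       ]
b [489.54706027 -90.19011914 155.7       ]
disc slot spot [489.90432086  50.02924333  36.        ] mid bar [490.73675556  -9.74703861  88.        ] cross ledge [447.15984946 -70.91102015  45.        ] spot ledge [444.89518665  49.34168533  45.        ]
mid mean [551.4415224   -5.23368191  87.1785961 ]
```

>>> send_rows(deltas=[{"wx":0,"wy":0,"wz":0.05,"x":0.0045,"y":-0.001,"z":-0.02,"fingers":1},{"wx":0,"wy":0,"wz":0,"x":0,"y":0,"z":-0.03,"fingers":1},{"wx":0,"wy":0,"wz":0,"x":0,"y":0,"z":-0.03,"fingers":1},{"wx":0,"wy":0,"wz":0,"x":0,"y":0,"z":-0.024,"fingers":1},{"wx":0,"wy":0,"wz":0,"x":0,"y":0,"z":-0.014,"fingers":1},{"wx":0,"wy":0,"wz":0,"x":0,"y":0,"z":-0.01,"fingers":1},{"wx":0,"wy":0,"wz":0,"x":0,"y":0,"z":-0.006,"fingers":1},{"wx":0,"wy":0,"wz":0,"x":0,"y":0,"z":0,"fingers":1}])

```text
clock: 10.62
position: [490.9, -70.7, 61.3]
tool_rot: [[-0.018, 1.0, 0.0], [1.0, 0.018, -0.0], [-0.0, 0.0, -1.0]]
contact_force: [-0.4, 0.2, -1.8]
finger_gap: 43.4
```

>>> send_rows(deltas=[{"wx":0,"wy":0,"wz":0,"x":0,"y":0,"z":-0.003,"fingers":1},{"wx":0,"wy":0,"wz":0,"x":0,"y":0,"z":-0.002,"fingers":1},{"wx":0,"wy":0,"wz":0,"x":0,"y":0,"z":0,"fingers":1}])

```text
clock: 11.0
position: [490.9, -70.7, 58.8]
tool_rot: [[-0.018, 1.0, 0.0], [1.0, 0.018, 0.0], [0.0, 0.0, -1.0]]
contact_force: [-0.6, -1.0, -1.1]
finger_gap: 43.5
```

>>> send_rows(deltas=[{"wx":0,"wy":0,"wz":0,"x":0,"y":0,"z":-0.002,"fingers":1},{"wx":0,"wy":0,"wz":0,"x":0,"y":0,"z":0,"fingers":1}])

```text
clock: 11.25
position: [491.0, -70.9, 58.5]
tool_rot: [[-0.018, 1.0, 0.0], [1.0, 0.018, -0.0], [-0.0, 0.0, -1.0]]
contact_force: [-5.3, -1.1, 9.9]
finger_gap: 43.1
```

>>> send_rows(deltas=[{"wx":0,"wy":0,"wz":0,"x":0,"y":0,"z":0,"fingers":-1},{"wx":0,"wy":0,"wz":0,"x":0,"y":0,"z":0,"fingers":-1},{"wx":0,"wy":0,"wz":0,"x":0,"y":0,"z":0,"fingers":-1},{"wx":0,"wy":0,"wz":0,"x":0,"y":0,"z":0.05,"fingers":-1},{"wx":0,"wy":0,"wz":0,"x":0,"y":0,"z":0.08,"fingers":-1},{"wx":0,"wy":0,"wz":0.63,"x":-0.014,"y":-0.08,"z":0.053,"fingers":-1},{"wx":0,"wy":0,"wz":0.63,"x":-0.016,"y":-0.1,"z":0,"fingers":-1},{"wx":0,"wy":0,"wz":0.63,"x":-0.016,"y":-0.11,"z":0,"fingers":-1},{"wx":0,"wy":0,"wz":0.63,"x":-0.016,"y":-0.11,"z":0,"fingers":-1},{"wx":0,"wy":0,"wz":0.63,"x":-0.016,"y":-0.1,"z":0,"fingers":-1},{"wx":0,"wy":0,"wz":0.63,"x":-0.016,"y":-0.084,"z":0,"fingers":-1},{"wx":0,"wy":0,"wz":0,"x":0,"y":0,"z":0,"fingers":-1}])

```text
clock: 12.75
position: [442.9, -364.9, 148.8]
tool_rot: [[-0.452, 0.892, -0.0], [0.892, 0.452, 0.0], [0.0, -0.0, -1.0]]
contact_force: [0.2, 0.3, -0.4]
finger_gap: 85.6
```

Run:
```python
from h import *
p,d,c,s=grab('wrist','pics/w4.png');P=cloud(c,s,d)
print(s['position'],np.degrees(np.arctan2(*np.array(s['tool_rot'])[1::-1,0])))
print('disc tin',edgerect(P,(444,-362),44,60))
p,d,c,s=grab('top','pics/top4.png');P=cloud(c,s,d)
print('placed',edgerect(P,(490,-70),80,95,33),'mid',edgerect(P,(489,-10),80,95,33),'rack',edgerect(P,(482,-10),42,54,115))
a=p[80:270,220:400,::-1];b=cv2.imread('pics/w4.png')
H=np.zeros((475,800,3),np.uint8);H[:,:450]=cv2.resize(a,None,fx=2.5,fy=2.5,interpolation=cv2.INTER_CUBIC);H[:219,450:]=cv2.resize(b,(350,219));cv2.imwrite('pics/c4.png',H)
```

```text
[ 442.93310719 -364.91744134  148.81990391] 116.88926536410972
disc tin (np.int64(3204), np.float64(50.2), array([ 445.7, -362.2]), array([44.6, 44.5]), 26.4)
placed (np.int64(288), np.float64(86.8), array([489.8, -70. ]), array([41.9, 42. ]), 89.6) mid (np.int64(295), np.float64(86.5), array([488.9, -10. ]), array([44.8, 41.8]), 0.1) rack (np.int64(1302), np.float64(47.0), array([479. , -11.3]), array([ 90.1, 189.1]), 0.8)
```

View pics/c4.png

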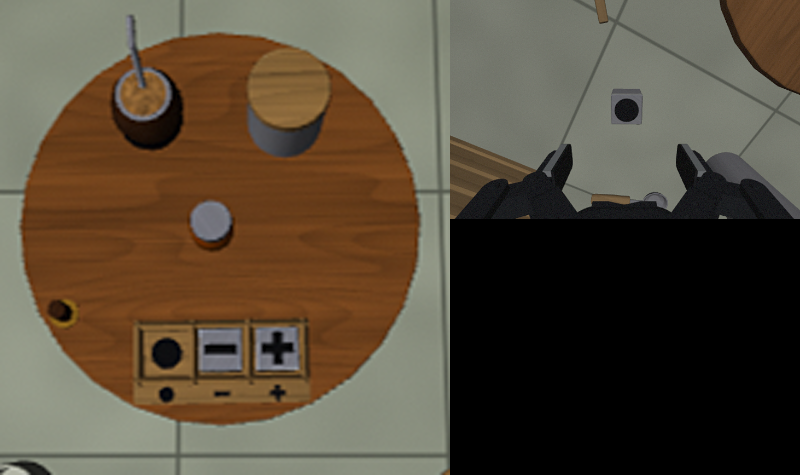

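Cross tin sits level with the middle tin (86.8 vs 86.5) and square. Disc tin centred below the gripper; grasp it.

>>> send_rows(deltas=[{"wx":0,"wy":0,"wz":-0.07,"x":0.0046,"y":0.005,"z":-0.06,"fingers":-1},{"wx":0,"wy":0,"wz":0,"x":0,"y":0,"z":-0.08,"fingers":-1},{"wx":0,"wy":0,"wz":0,"x":0,"y":0,"z":-0.08,"fingers":-1},{"wx":0,"wy":0,"wz":0,"x":0,"y":0,"z":-0.036,"fingers":-1},{"wx":0,"wy":0,"wz":0,"x":0,"y":0,"z":0,"fingers":1},{"wx":0,"wy":0,"wz":0,"x":0,"y":0,"z":0,"fingers":1},{"wx":0,"wy":0,"wz":0,"x":0,"y":0,"z":0,"fingers":1},{"wx":0,"wy":0,"wz":0,"x":0,"y":0,"z":0,"fingers":1},{"wx":0,"wy":0,"wz":0,"x":0,"y":0,"z":0,"fingers":1}], force=40)

```text
clock: 13.98
position: [447.0, -360.7, 23.1]
tool_rot: [[-0.447, 0.895, 0.002], [0.895, 0.447, -0.002], [-0.003, 0.001, -1.0]]
contact_force: [0.0, 1.6, 8.2]
finger_gap: 43.5
```

>>> send_rows(deltas=[{"wx":0,"wy":0,"wz":0,"x":0,"y":0,"z":0.06,"fingers":1},{"wx":0,"wy":0,"wz":0,"x":0,"y":0,"z":0.1,"fingers":1},{"wx":0,"wy":0,"wz":-0.41,"x":0.005,"y":0.05,"z":0.074,"fingers":1},{"wx":0,"wy":0,"wz":-0.41,"x":0.01,"y":0.09,"z":0,"fingers":1},{"wx":0,"wy":0,"wz":-0.41,"x":0.01,"y":0.105,"z":0,"fingers":1},{"wx":0,"wy":0,"wz":-0.41,"x":0.01,"y":0.11,"z":0,"fingers":1},{"wx":0,"wy":0,"wz":-0.41,"x":0.01,"y":0.11,"z":0,"fingers":1},{"wx":0,"wy":0,"wz":-0.41,"x":0.01,"y":0.11,"z":0,"fingers":1},{"wx":0,"wy":0,"wz":-0.41,"x":0.01,"y":0.1,"z":0,"fingers":1},{"wx":0,"wy":0,"wz":-0.41,"x":0.01,"y":0.08,"z":0,"fingers":1},{"wx":0,"wy":0,"wz":-0.41,"x":0.0096,"y":0.065,"z":-0.02,"fingers":1},{"wx":0,"wy":0,"wz":0,"x":0,"y":0,"z":0,"fingers":1}])

```text
clock: 15.48
position: [488.3, 51.5, 128.3]
tool_rot: [[-0.023, 1.0, -0.0], [1.0, 0.023, 0.0], [0.0, -0.0, -1.0]]
contact_force: [-0.1, -0.3, -1.5]
finger_gap: 43.7
```

Run:
```python
from h import *
p,d,c,s=grab('wrist','pics/w5.png');P=cloud(c,s,d)
print(s['position'],np.degrees(np.arctan2(*np.array(s['tool_rot'])[1::-1,0])))
t=s['position'];print('lid z',np.median(P[250:330,272:366,2]),P[250:330,272:366].reshape(-1,3).mean(0))
w=np.clip(70.-p[240:340,262:376].max(2),0,None);y,x=np.mgrid[240:340,262:376];m=w>15
q=(x[m].mean(),y[m].mean());print(q,atz(c,s,*q,t[2]-22.6+52))
```

```text
[488.31050824  51.47072157 128.33290387] 91.29559327526863
lid z 156.19182053637326 [489.01641808  56.05499007 156.46359271]
(np.float64(318.6126787057938), np.float64(300.6698645598194)) [489.14542368  51.97702224 157.73290387]
```

View pics/w5.png

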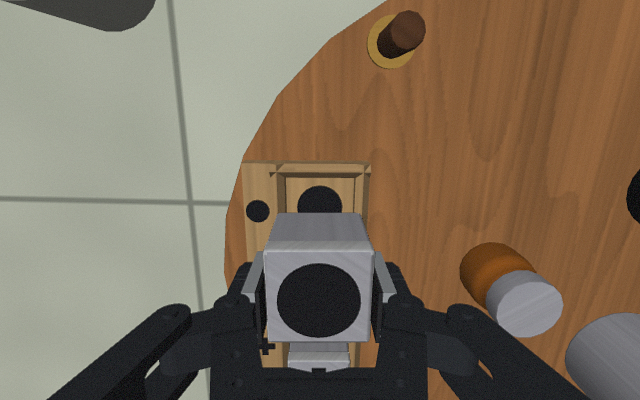

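>>> send_rows(deltas=[{"wx":0,"wy":0,"wz":-0.07,"x":0.002,"y":-0.0026,"z":-0.02,"fingers":1},{"wx":0,"wy":0,"wz":0,"x":0,"y":0,"z":-0.03,"fingers":1},{"wx":0,"wy":0,"wz":0,"x":0,"y":0,"z":-0.03,"fingers":1},{"wx":0,"wy":0,"wz":0,"x":0,"y":0,"z":-0.024,"fingers":1},{"wx":0,"wy":0,"wz":0,"x":0,"y":0,"z":-0.014,"fingers":1},{"wx":0,"wy":0,"wz":0,"x":0,"y":0,"z":-0.01,"fingers":1},{"wx":0,"wy":0,"wz":0,"x":0,"y":0,"z":-0.006,"fingers":1},{"wx":0,"wy":0,"wz":0,"x":0,"y":0,"z":-0.003,"fingers":1},{"wx":0,"wy":0,"wz":0,"x":0,"y":0,"z":0,"fingers":1}])

```text
clock: 16.65
position: [489.6, 48.5, 59.9]
tool_rot: [[-0.012, 1.0, 0.0], [1.0, 0.012, -0.0], [-0.0, 0.0, -1.0]]
contact_force: [0.3, 0.4, -1.2]
finger_gap: 43.4
```

>>> send_rows(deltas=[{"wx":0,"wy":0,"wz":0,"x":0,"y":0.002,"z":-0.002,"fingers":1},{"wx":0,"wy":0,"wz":0,"x":0,"y":0,"z":-0.002,"fingers":1},{"wx":0,"wy":0,"wz":0,"x":0,"y":0,"z":0,"fingers":1}])

```text
clock: 17.02
position: [489.8, 49.7, 59.0]
tool_rot: [[-0.012, 1.0, 0.001], [1.0, 0.012, 0.0], [0.0, 0.001, -1.0]]
contact_force: [-7.3, -0.0, 15.8]
finger_gap: 43.8
```

Contact on the floor at the same height as before. Release, lift, and back off.

>>> send_rows(deltas=[{"wx":0,"wy":0,"wz":0,"x":0,"y":0,"z":0.001,"fingers":-1},{"wx":0,"wy":0,"wz":0,"x":0,"y":0,"z":0,"fingers":-1},{"wx":0,"wy":0,"wz":0,"x":0,"y":0,"z":0,"fingers":-1},{"wx":0,"wy":0,"wz":0,"x":0,"y":0,"z":0.05,"fingers":-1},{"wx":0,"wy":0,"wz":0,"x":0,"y":0,"z":0.08,"fingers":-1},{"wx":0,"wy":0,"wz":0,"x":0,"y":0,"z":0.1,"fingers":-1},{"wx":0,"wy":0,"wz":0,"x":-0.05,"y":0.06,"z":0.08,"fingers":-1},{"wx":0,"wy":0,"wz":0,"x":-0.05,"y":0.1,"z":0,"fingers":-1},{"wx":0,"wy":0,"wz":0,"x":-0.05,"y":0.1,"z":0,"fingers":-1},{"wx":0,"wy":0,"wz":0,"x":-0.05,"y":0.1,"z":0,"fingers":-1},{"wx":0,"wy":0,"wz":0,"x":-0.03,"y":0.1,"z":0,"fingers":-1},{"wx":0,"wy":0,"wz":0,"x":0,"y":0,"z":0,"fingers":-1}])

```text
clock: 18.52
position: [373.3, 281.9, 213.1]
tool_rot: [[-0.016, 1.0, -0.0], [1.0, 0.016, 0.0], [0.0, -0.0, -1.0]]
contact_force: [-0.2, -0.8, -0.7]
finger_gap: 85.5
```

Run:
```python
from h import *
print(get_state()['position'])
p,d,c,s=grab('top','pics/top6.png');P=cloud(c,s,d)
for n,q in dict(disc=(488.5,50),mid=(489,-10),cross=(489.8,-70)).items(): print(n,edgerect(P,q,80,95,32))
print('rack',edgerect(P,(482,-10),42,54,115))
cv2.imwrite('pics/c6.png',cv2.resize(p[80:330,150:480,::-1],None,fx=2.4,fy=2.4,interpolation=cv2.INTER_CUBIC))
```

```text
[373.28360612 281.86587689 213.14169741]
disc (np.int64(297), np.float64(87.3), array([488.9,  47.2]), array([44.8, 42. ]), 0.4)
mid (np.int64(295), np.float64(86.7), array([488.9, -10. ]), array([41.8, 44.7]), 89.9)
cross (np.int64(289), np.float64(87.0), array([489.9, -70. ]), array([41.9, 42.2]), 89.8)
rack (np.int64(1311), np.float64(47.1), array([479. , -11.3]), array([ 90.1, 189. ]), 0.7)
```

View pics/c6.png

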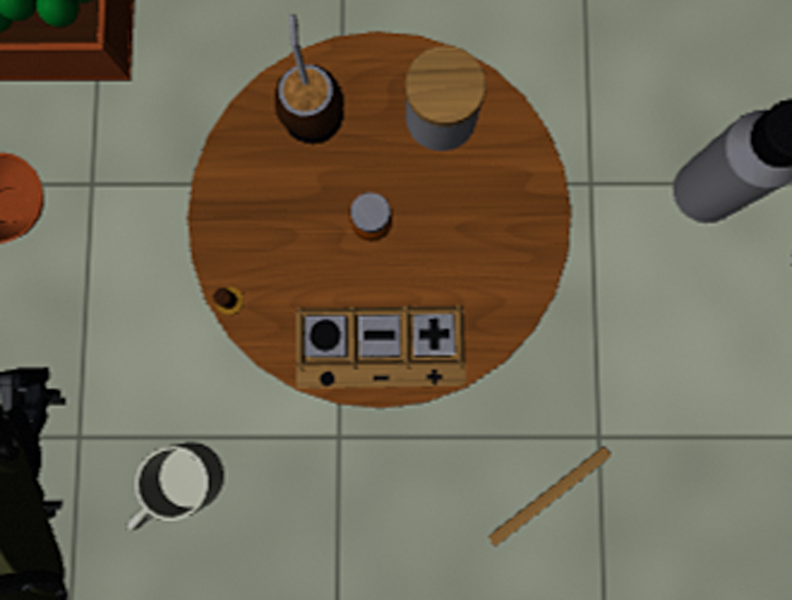

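Run:
```python
from h import *
for n in('top','side'):
    zs=[];
    for k in range(4):
        p,d,c,s=grab(n);P=cloud(c,s,d);zs.append(P)
    P=np.mean(zs,0).reshape(-1,3)
    for nm,q in dict(disc=(488.5,49),mid=(489,-10),cross=(489.8,-70)).items():
        v=(P[:,2]>80)&(P[:,2]<95)&(abs(P[:,0]-q[0])<17)&(abs(P[:,1]-q[1])<17);Q=P[v]
        A=np.c_[Q[:,:2]-q,np.ones(len(Q))];f=np.linalg.lstsq(A,Q[:,2],rcond=None)[0]
        w=(P[:,2]>78)&(P[:,2]<95)&(abs(P[:,0]-q[0])<27)&(abs(P[:,1]-q[1])<29)
        print(n,nm,len(Q),'tilt deg',np.degrees(f[:2]).round(2),'z',f[2].round(2),'y span',P[w][:,1].min().round(1),P[w][:,1].max().round(1),'x',P[w][:,0].min().round(1),P[w][:,0].max().round(1))
p=cv2.imread('pics/top6.png');cv2.imwrite('pics/c7.png',cv2.resize(p[200:250,265:355],None,fx=8,fy=8,interpolation=cv2.INTER_CUBIC))
```

```text
top disc 171 tilt deg [ 1.49 -1.04] z 87.79 y span 26.3 68.2 x 466.6 511.1
top mid 167 tilt deg [-0.28  0.01] z 86.89 y span -30.9 10.8 x 466.6 510.9
top cross 164 tilt deg [-0.49 -0.42] z 87.38 y span -90.9 -49.0 x 469.0 510.7
side disc 78 tilt deg [0.89 0.27] z 87.1 y span 23.8 69.8 x 467.1 510.6
side mid 88 tilt deg [0.86 0.18] z 86.19 y span -33.9 12.0 x 467.0 511.7
side cross 97 tilt deg [-0.03  0.91] z 86.67 y span -92.4 -48.0 x 468.4 512.4
```

View pics/c7.png

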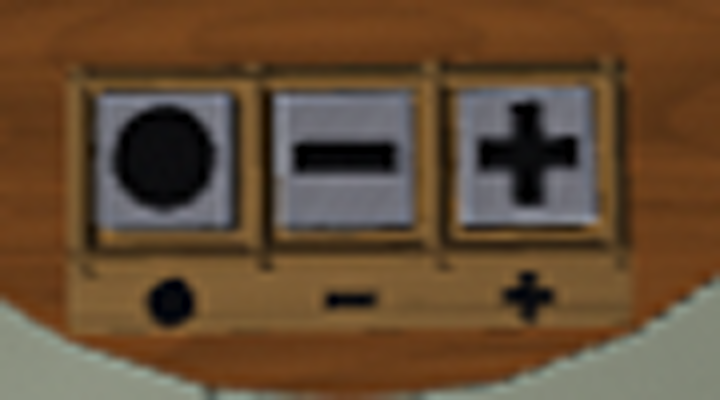

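```bash
python3 -c "
from plant import arm,get_state
print(get_state()['clock']);print(arm.hand_in())"
```

```text
18.975
the job is handed in; nothing more can be done
None
```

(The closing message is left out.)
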